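# Load and close the board test station

### The job

Get the circuit board in the test station ready for its test: with the fingertips, push the board carrier fully home into the station and only then push the raised cover down fully shut over it. Do it without slamming and without gripping or lifting anything; keep your fingers off the board, which must stay seated in its nest, and leave the other things on the bench where they are.

Things in the scene. Friction and masses are not known exactly. Their poses are not given: they have to be found in the camera images.
- station: the test station, a grey and black fixture fixed to the bench, 182 long (x from -70 to +112) and 170 wide, side walls 75 high. Origin: on the bench under the middle of the side walls. Its x axis points from its open front (robot side) to its hinge end, y to its left, z up. It stands at a different place and yaw each time.
- carrier (a joint): how far the sliding carrier is out of the station, m: 0 = fully home against its stop, it slides straight towards the station's -x as the value grows, 0.09 at most. It stays where it is left; it takes about 2 N to push.
- carrier_front (a point): middle of the carrier's flat upright front face, the face to push. The carrier is a solid aluminium slab, 130 long, 120 wide, its front face from 12 to 42 above the bench; this point is 27 above the bench. When fully home the face is 90 in front of the station's origin and still stands 20 out of the side walls. Axes as the station's.
- nest (a point): where the board's origin belongs, on the carrier's top face, 42 above the bench, 60 behind the front face, inside a black rim 5 high. Moves with the carrier; axes as the station's.
- board: the green circuit board to be tested, 78 (x) x 60 (y) x 4 with parts up to 14 high, sitting on two locating pins in the nest, so that it can only be lifted off upwards; nothing else holds it down. It rides with the carrier. Origin: centre of its underside.
- cover (a joint): opening angle of the cover, rad: 0 = shut, flat and level on the side walls; grows as its free edge rises, 1.5 at most. It starts raised between about 0.8 and 1.25. A stiff friction hinge keeps it where it is left; pushing at the pad takes about 1.5 to 4 N.
- cover_hinge (a point): middle of the cover's hinge axis, along the station's y, 60 behind the station's origin, 81 above the bench. The cover is a grey plate 118 long from hinge to free edge, 140 wide, 10 thick (5 either side of the axis), with low ribs 60 left and right of the middle, 11 above the axis when shut. At angle a the free edge is 118 cos a towards the station's -x of, and 118 sin a above, the hinge.
- cover_pad (a point): middle of a black round rubber pad, 32 across, on the cover's outer face (the top when shut) close to the free edge: the place to push. It lies 95 from the hinge axis along the cover and 7 out from the cover's middle plane; when shut it is 88 above the bench. Its z axis points straight out of the outer face, its x axis along the cover towards the hinge.
- spool: a steel-coloured spool standing on its flange, 52 across, 36 high. Loose bystander, not to be disturbed.
- driver: a screwdriver 150 long lying on the bench; origin under its middle. Loose bystander, not to be disturbed.
- spare: a spare green circuit board lying flat on the bench beside the station, 78 x 60, 12 high (not the one to be tested). Loose bystander, not to be disturbed.
- heatsink: a finned aluminium heat sink 40 x 50, 26 high. Loose bystander, not to be disturbed.
- orange_bin: an orange two-compartment parts bin 160 x 110, 75 high. Loose bystander, not to be disturbed.
- black_bin: a small black open parts bin 110 x 90, 45 high. Loose bystander, not to be disturbed.
- jar: a white screw-top jar 44 across, 70 high, to the right of the station. Loose bystander, not to be disturbed.

How it is judged:
By the outcome, as a careful person would: the job done as asked, in the order asked, and still so for the second after the job is handed in, with the robot touching nothing.
It also fails if it takes over 48 s, if anything falls off the work surface, if the arm or the gripper's body presses on something with over 40 N, if the wrist force passes 120 N, or if a joint passes its speed limit or range.

### The arm

A 6-joint arm with a two-finger parallel gripper is mounted at the origin on the work surface. World frame = base frame: x ahead of the robot, y to its left, z up, the work surface at z = 0. Lengths are in m, angles in rad, forces in N, time in s.
With the tool pointing down it reaches from about 0.35 to 0.975 m from the base axis. Payload 4.9 kg.
Tool frame: the origin (TCP) lies midway between the tips of the shut fingers; the grasp point (between the pads) lies 19 mm behind it; z points along the fingers, y is the line along which they close (so a half turn about z gives the same grasp; the last joint's range is limited). The gripper opens to 85 mm and grips with 20 to 120 N. Pads are 22 mm wide; open, the fingers measure 114 mm over their backs; the gripper's body (76 mm by 85 mm) begins 54 mm behind the grasp point. The pads swing forward as they close: fully open they stand 13 mm farther back than shut.
Start: joints at [1.072, 0.053, 1.613, -0, 1.476, -0.119], TCP at [0.232, 0.58, 0.231] pointing down, gripper open.
Joint ranges: [-3.01, 3.01], [-1.01, 2.22], [0.06, 2.58], [-1.02, 4.17], [0.09, 2.62], [-3.14, 3.14]. Speed limits (rad/s): [2.57, 2.57, 3.14, 3.14, 3.14, 3.14].

### API

Orientations are given as a unit quaternion [w, x, y, z].
In Python, from plant import manip gives the robot as it stands.
- The arm moves only by the shell command python3 shift.py, which reads ROWS from standard input. ROWS is a JSON list of rows, 1 to 5 of them, each of 7 numbers: the opening from 0.0 (shut) to 1.0 (fully open), then dx, dy, dz in m, then a rotation vector rx, ry, rz in rad; each row shifts and turns the commanded pose from where the row before left it, along the tool's axes as they then stand; what a row does not reach is not made up. A row lasts 1/8 s, in which the tool goes at most 0.0625 m and 0.188 rad, less where a joint would pass 70% of its speed; a pose out of reach is approached as far as the arm can. The fingers move at their own pace and stop on an object; the grip force is fixed at half the most. Time passes only in rows, so rows that do not move let the fingers close. It prints the time, the measured TCP pose, the force, the opening and the grip force at its end. Input that does not fit is refused with a message, and nothing moves.
- manip.state(): the state, without advancing time (a new reading comes with each control period).
- manip.grab_frame(name): name is "side" or "top" or "wrist"; returns the picture (420x560x3 uint8, red, green, blue); there is no depth.
- manip.camera_params(name): a dict with "intrinsics" (3x3 intrinsics, pixels), "k1" (the pictures are not rectified: a ray, as slopes to the right and down, at radius r is drawn at 1 + k1 r^2 times it, then the intrinsics apply), "xyz" and "orientation" of the camera in the world. Camera axes: x right, y down, z forward; pixel columns grow to the right and rows downward; lengths in m; the calibration is good to about 2 mm. A picture is of the moment at which its call begins: read the wrist's pose just before it. camera_params takes no time and is no camera call; for the wrist camera it gives the pose at the moment of the call.
- manip.job_done(): hands the job in; it is judged then, once.
The state is a dict: "time": time; "joint_pos": joint angles; "joint_vel": joint speeds; "joint_efforts": joint torques, N m; "tool_pos": TCP position; "tool_rot": TCP orientation; "contact_force": force on the tool from outside, world axes, zero at the start; "ft_torque": the same for the moment, N m; "gripper_width": opening from 0.0 (shut) to 1.0 (fully open); "grasp_force": force on a finger pad.
Only numpy, scipy, OpenCV 4.12 (cv2) and the standard library are available. Lean on these libraries where they do the work, as an engineer would, in place of code of your own. Each camera call takes 0.05 s, during which the arm holds its last target. There are 200 camera calls.

## Working session

There is one attempt and no reset: what is moved stays moved. The work goes in short steps, Python scripts to look and compute and a shell command to move; the robot and the scene stay as the last step left them, time stands still between calls to the robot, and variables do not carry over. Pictures are saved under pics/ and viewed, at most 10 in all, crops included, and the job is handed in when it is done.

```bash
ls; mkdir -p pics
python3 - <<'E'
from plant import manip
import cv2
for n in("top","side"):
    f=manip.grab_frame(n); cv2.imwrite(f"pics/{n}0.png",cv2.cvtColor(f,cv2.COLOR_RGB2BGR)); print(n,manip.camera_params(n))
s=manip.state();print(s["time"],s["tool_pos"],s["tool_rot"])
E
```

```text
pics
plant.py
shift.py
top {'intrinsics': array([[485.01193808,   0.        , 286.48577957],
       [  0.        , 485.01193808, 204.48641632],
       [  0.        ,   0.        ,   1.        ]]), 'k1': -0.01879144227279979, 'xyz': array([ 0.32754028, -0.00209026,  1.56746918]), 'orientation': array([-0.0437677 ,  0.71281456, -0.69775472,  0.05584032])}
side {'intrinsics': array([[437.85389239,   0.        , 281.68243774],
       [  0.        , 437.85389239, 212.49256294],
       [  0.        ,   0.        ,   1.        ]]), 'k1': -0.07804756851264506, 'xyz': array([ 0.12199134, -1.24819318,  0.79685115]), 'orientation': array([-0.50278364,  0.8493837 , -0.13760075,  0.08259528])}
0.1 [0.2314368  0.57997853 0.2301703 ] [-2.78483946e-04  1.88755971e-01  9.82023586e-01 -8.84761289e-04]
```

View pics/top0.png

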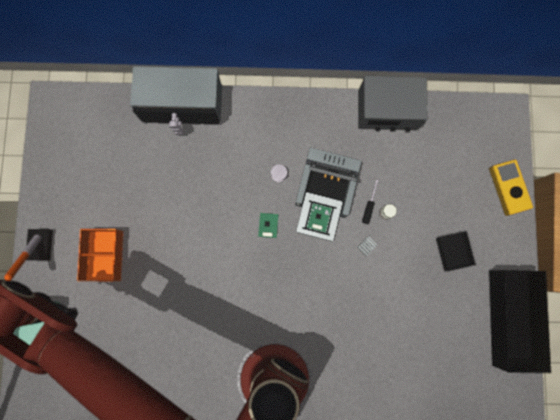

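View pics/side0.png

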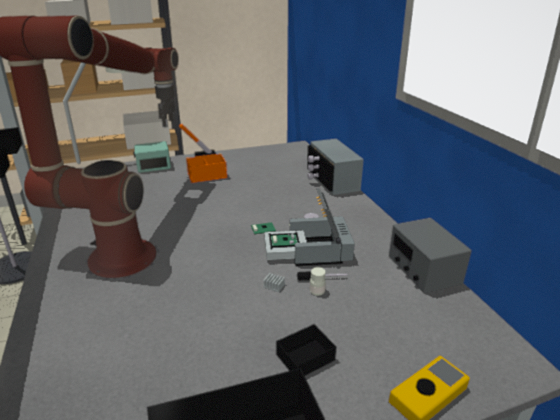

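The top view shows the station near (330,190), with the white carrier sticking out to about (318,237). The spool is at (280,173), the spare at (268,224), the driver at (371,200), the jar at (390,211) and the heatsink at (368,246). Next I'll zoom in on both views.

Run:
```python
import cv2
a=cv2.imread("pics/top0.png")[140:260,250:410]; cv2.imwrite("pics/top0z.png",cv2.resize(a,None,fx=5,fy=5,interpolation=cv2.INTER_CUBIC))
a=cv2.imread("pics/side0.png")[185:285,245:375]; cv2.imwrite("pics/side0z.png",cv2.resize(a,None,fx=6,fy=6,interpolation=cv2.INTER_CUBIC))
```

```text
(no output)
```

View pics/top0z.png

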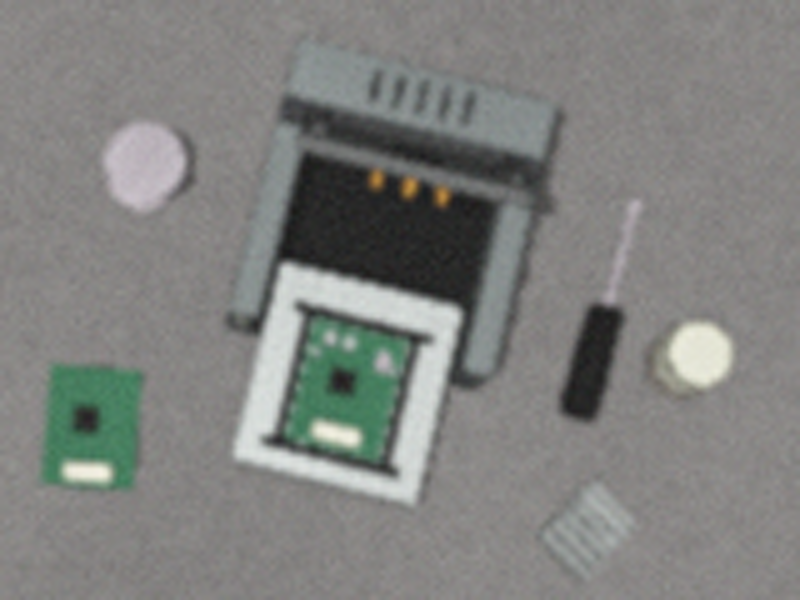

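View pics/side0z.png

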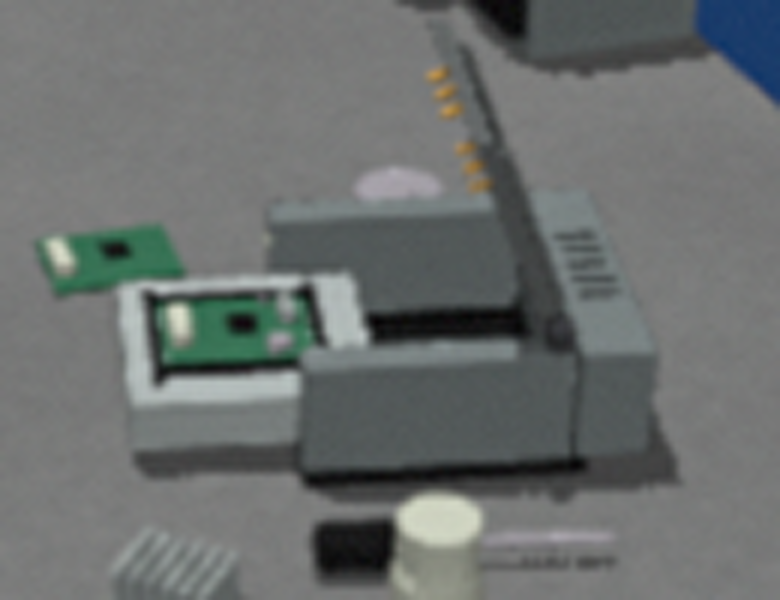

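The zoomed top view puts the carrier's top corners at (287,263), (463,308), (416,505) and (233,460), with the wall fronts at (232,318) and (492,375). The zoomed side view shows the cover steeply raised, with its near free corner at about (498,148). I'll fit everything together.

```bash
cat > h.py <<'E'
import numpy as np, cv2
from plant import manip
from scipy.spatial.transform import Rotation as R
from scipy.optimize import least_squares
def proj(c,P):
    q=c["orientation"]; p=(np.atleast_2d(P)-c["xyz"])@R.from_quat(np.r_[q[1:],q[0]]).as_matrix()
    s=p[:,:2]/p[:,2:]; s=s*(1+c["k1"]*(s**2).sum(1,keepdims=True))
    K=c["intrinsics"]; return s@K[:2,:2].T+K[:2,2]
def station(v,p): # p: x,y,yaw
    v=np.atleast_2d(v); c,s=np.cos(p[2]),np.sin(p[2])
    return np.c_[p[0]+c*v[:,0]-s*v[:,1],p[1]+s*v[:,0]+c*v[:,1],v[:,2]]
def coverpt(l,y,o,a): # along, lateral, out of plane
    return [.060-l*np.cos(a)+o*np.sin(a), y, .081+l*np.sin(a)+o*np.cos(a)]
def model(p):
    x,y,w,d,a=p; f=-.09-d
    car=[[f,.06,.042],[f,-.06,.042],[f+.13,.06,.042],[f+.13,-.06,.042]]
    return car,[coverpt(.118,-.07,0,a)]
E
cat > fit.py <<'E'
from h import *
ct,cs=manip.camera_params("top"),manip.camera_params("side")
T=lambda u:(np.array(u)+.5)/5-.5+[250,140]
S=lambda u:(np.array(u)+.5)/6-.5+[245,185]
top=T([[233,460],[416,505],[287,263],[463,308]]); 
sd=S([[120,285],[133,402],[498,148]])
def res(p):
    car,cov=model(p)
    return np.r_[(proj(ct,station(car,p))-top).ravel(),(proj(cs,station(car[:2]+cov,p))-sd).ravel(),
      # free hinge/wall check points: rear corner of walls not used
      ]
# stage: carrier front only constrains x-d; wall fronts give x
wt=T([[250,320],[482,378]]); wl=[[-.07,.0775,.075],[-.07,-.0775,.075]]
sw=S([[303,362]]); 
def res2(p): return np.r_[res(p),(proj(ct,station(wl,p))-wt).ravel(),(proj(cs,station([[-.07,-.085,.075]],p))-sw).ravel()]
r=least_squares(res2,[.55,-.1,-.1,.05,1.1],loss="soft_l1")
p=r.x; print(p.round(4)); print(res2(p).reshape(-1,2).round(2))
np.save("p.npy",p)
def draw(n,c,x0,y0,k):
    im=cv2.imread(f"pics/{n}0.png")[y0:y0+120,x0:x0+160]; im=cv2.resize(im,None,fx=k,fy=k,interpolation=cv2.INTER_CUBIC)
    def L(v,col):
        q=((proj(c,station(v,p))-[x0,y0]+.5)*k-.5).round().astype(int); cv2.polylines(im,[q.reshape(-1,1,2)],True,col,1)
    car,_=model(p); L([car[i] for i in(0,1,3,2)],(0,0,255))
    for s in(1,-1): L([[-.07,s*.085,.075],[.07,s*.085,.075],[.07,s*.085,0],[-.07,s*.085,0]],(255,0,255))
    a=p[4]; L([coverpt(l,y,5e-3,a) for l,y in((0,.07),(.118,.07),(.118,-.07),(0,-.07))],(0,255,255))
    L([[ .112,.085,.075],[.112,-.085,.075],[.07,-.085,.075],[.07,.085,.075]],(255,255,0))
    return im
t=draw("top",ct,250,140,3.5);s=draw("side",cs,235,165,5); 
cv2.imwrite("pics/fit.png",s);cv2.imwrite("pics/fitt.png",draw("top",ct,250,140,5))
E
python3 fit.py
```

```text
[ 0.5963 -0.1522 -0.2331  0.0641  1.2757]
[[-0.04 -0.49]
 [ 0.24  0.08]
 [-0.75 -0.42]
 [ 0.5  -0.01]
 [-0.34  0.88]
 [-0.37  1.71]
 [-0.12 -0.43]
 [-1.79 -0.92]
 [ 0.12 -0.02]
 [-0.34  2.53]]
```

View pics/fit.png

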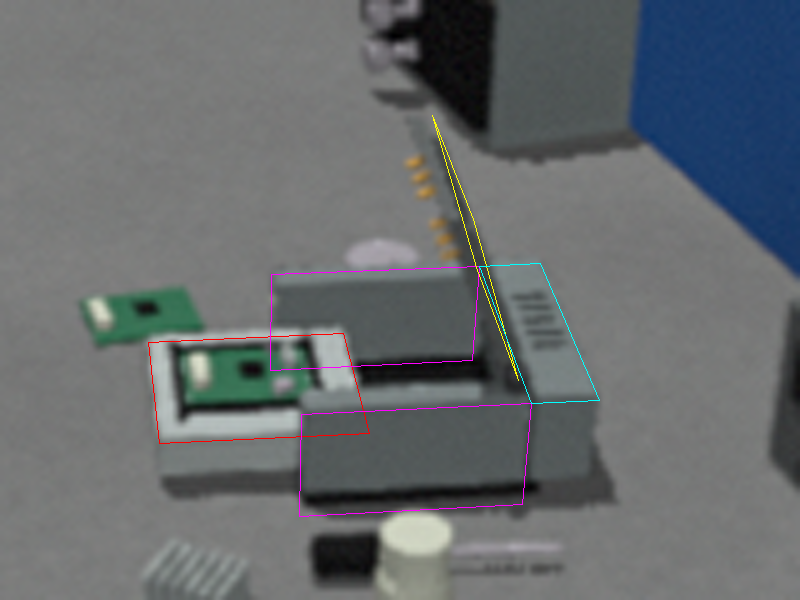

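View pics/fitt.png

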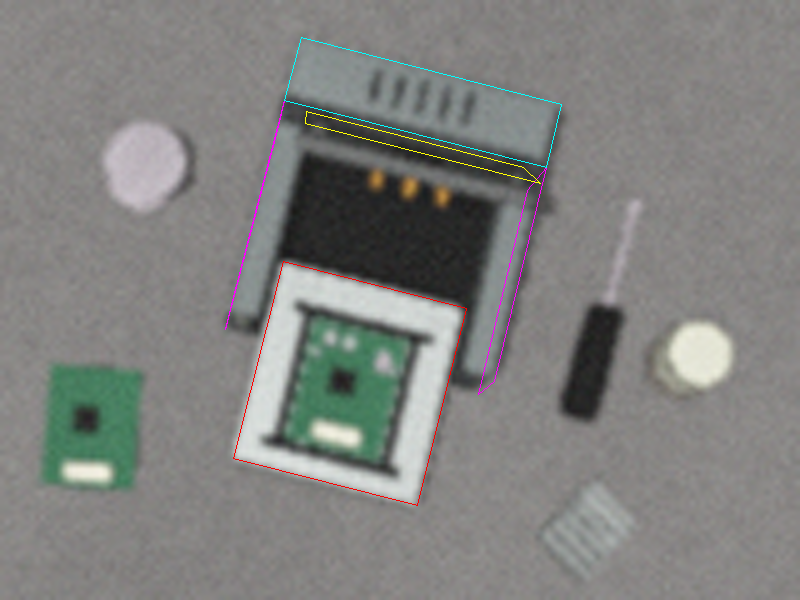

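The carrier and walls overlay very well in the top view: station at (0.596, -0.152), yaw -0.233, carrier out by 64 mm. The real cover leans 12 mm further forward than the drawn one, so its angle is about 1.16. A turn of -0.147 about tool z gives tool x = -station x and tool y = station y. I'll shut the fingers and travel to a point in front of the carrier.

```bash
cat >> h.py <<'E'
def where():
    p=np.load("p.npy"); s=manip.state(); t=s["tool_pos"]; c,n=np.cos(p[2]),np.sin(p[2]); d=t[:2]-p[:2]
    q=s["tool_rot"]; M=R.from_quat(np.r_[q[1:],q[0]]).as_matrix(); f=s["contact_force"]
    print("t %.2f"%s["time"],"station xyz mm",(1e3*np.array([c*d[0]+n*d[1],-n*d[0]+c*d[1],t[2]])).round(1),"yaw err %.3f"%(np.arctan2(-M[1,0],-M[0,0])-p[2]),"z",M[:,2].round(3),"F stn",np.round([c*f[0]+n*f[1],-n*f[0]+c*f[1],f[2]],1))
E
echo '[[0,-0.027,-0.052,0,0,0,-0.147],[0,-0.027,-0.052,0,0,0,0],[0,-0.027,-0.052,0,0,0,0],[0,-0.027,-0.052,0,0,0,0],[0,-0.027,-0.052,0,0,0,0]]' | python3 shift.py
echo '[[0,-0.027,-0.052,0,0,0,0],[0,-0.027,-0.052,0,0,0,0],[0,-0.027,-0.052,0,0,0,0],[0,-0.027,-0.052,0,0,0,0],[0,-0.027,-0.052,0,0,0,0]]' | python3 shift.py
python3 -c "from h import *;where()"
```

```text
time: 0.72
tool_pos: [0.2944, 0.293, 0.2308]
tool_rot: [0.0, 0.116, 0.993, -0.0]
contact_force: [1.0, 0.1, 0.9]
gripper_width: -0.001
grasp_force: 0.0
time: 1.35
tool_pos: [0.3659, 0.0089, 0.2311]
tool_rot: [0.0, 0.116, 0.993, 0.0]
contact_force: [1.1, 0.5, -1.4]
gripper_width: -0.001
grasp_force: 0.0
t 1.35 station xyz mm [-261.4  103.5  231.1] yaw err 0.000 z [ 0.001  0.    -1.   ] F stn [ 1.   0.7 -1.4]
```

```bash
echo '[[0,-0.015,-0.035,0.04,0,0,0],[0,-0.015,-0.035,0.04,0,0,0],[0,-0.015,-0.034,0.04,0,0,0],[0,-0.01,0,0.04,0,0,0],[0,0,0,0.03,0,0,0]]' | python3 shift.py >/dev/null
echo '[[0,0,0,0.015,0,0,0],[0,0,0,0.004,0,0,0],[0,0,0,0,0,0,0]]' | python3 shift.py >/dev/null
python3 - <<'E'
from h import *
where()
cv2.imwrite("pics/w1.png",cv2.cvtColor(manip.grab_frame("wrist"),cv2.COLOR_RGB2BGR))
E
```

```text
t 2.35 station xyz mm [-206.1    1.3   23.1] yaw err 0.001 z [ 0.001 -0.001 -1.   ] F stn [0.3 0.9 0.6]
```

View pics/w1.png

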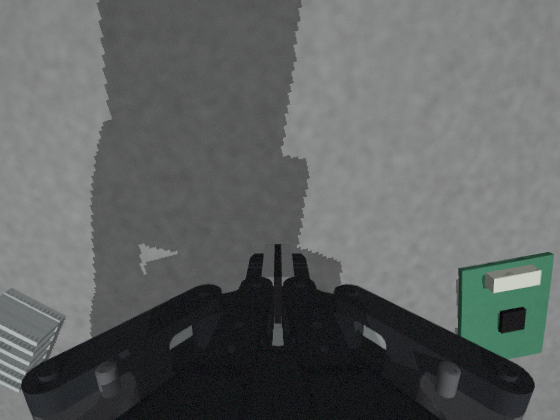

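The wrist view looks back towards the robot. It shows the shut fingers at (278,260) clear of everything, with the heatsink at the left edge and the spare at the right. Next I'll approach and push gently.

```bash
echo '[[0,-0.012,-0.001,0,0,0,0],[0,-0.012,0,0,0,0,0],[0,-0.008,0,0,0,0,0],[0,-0.005,0,0,0,0,0],[0,-0.005,0,0,0,0,0]]' | python3 shift.py >/dev/null;python3 -c "from h import *;where()"
for i in 1; do echo '[[0,-0.005,0,0,0,0,0],[0,-0.006,0,0,0,0,0],[0,-0.006,0,0,0,0,0],[0,-0.006,0,0,0,0,0],[0,-0.006,0,0,0,0,0]]' | python3 shift.py >/dev/null;python3 -c "from h import *;where()"; done
```

```text
t 3.02 station xyz mm [-164.9    0.4   22.1] yaw err 0.000 z [-0.001  0.    -1.   ] F stn [-1.5  1.   0.7]
t 3.65 station xyz mm [-135.6    0.4   22. ] yaw err 0.000 z [-0.001  0.    -1.   ] F stn [-1.8 -0.6 -0.9]
```

```bash
echo '[[0,-0.006,0,0,0,0,0],[0,-0.006,0,0,0,0,0],[0,-0.005,0,0,0,0,0],[0,-0.005,0,0,0,0,0],[0,-0.004,0,0,0,0,0]]' | python3 shift.py >/dev/null;python3 -c "from h import *;where()"
echo '[[0,-0.003,0,0,0,0,0],[0,-0.002,0,0,0,0,0],[0,-0.002,0,0,0,0,0]]' | python3 shift.py >/dev/null;python3 -c "from h import *;where()"
```

```text
t 4.28 station xyz mm [-109.4    0.3   22.3] yaw err 0.000 z [ 0. -0. -1.] F stn [-1.8  0.2 -1.5]
t 4.65 station xyz mm [-102.5    0.3   22.4] yaw err 0.000 z [ 0. -0. -1.] F stn [-1.7  0.3 -0.1]
```

```bash
for k in 1; do echo '[[0,-0.0015,0,0,0,0,0],[0,-0.0015,0,0,0,0,0]]' | python3 shift.py >/dev/null;python3 -c "from h import *;where()"; echo '[[0,-0.001,0,0,0,0,0],[0,-0.001,0,0,0,0,0]]' | python3 shift.py >/dev/null;python3 -c "from h import *;where()"; done
```

```text
t 4.90 station xyz mm [-100.8    0.3   22.4] yaw err 0.001 z [-0.003  0.001 -1.   ] F stn [-10.   -1.    7.3]
t 5.15 station xyz mm [-100.8    0.3   22.4] yaw err 0.001 z [-0.009  0.002 -1.   ] F stn [-17.1  -0.3  13.5]
```

Force rises sharply at -100.8 against a predicted -101, so the carrier is home. Next I'll back off, rise and look.

```bash
echo '[[0,0.008,0,0,0,0,0],[0,0.02,0,0,0,0,0],[0,0.02,0,-0.01,0,0,0],[0,0,0,-0.06,0,0,0],[0,0,0,-0.06,0,0,0]]' | python3 shift.py >/dev/null
echo '[[0,0.03,0,-0.05,0,0,0],[0,0.03,0,-0.04,0,0,0],[0,0,0,0,0,0,0]]' | python3 shift.py >/dev/null
python3 - <<'E'
from h import *
where()
f={n:cv2.cvtColor(manip.grab_frame(n),cv2.COLOR_RGB2BGR) for n in("top","side")}
for n in f: cv2.imwrite(f"pics/{n}1.png",f[n])
a=cv2.resize(f["top"][140:260,270:370],None,fx=4,fy=4,interpolation=cv2.INTER_CUBIC)
b=cv2.resize(f["side"][170:290,260:360],None,fx=4,fy=4,interpolation=cv2.INTER_CUBIC)
cv2.imwrite("pics/both1.png",np.hstack([a,b]))
E
```

```text
t 6.15 station xyz mm [-2.041e+02 -1.000e-01  2.476e+02] yaw err 0.000 z [ 0.011 -0.005 -1.   ] F stn [ 1.3 -0.8  0.1]
```

View pics/both1.png

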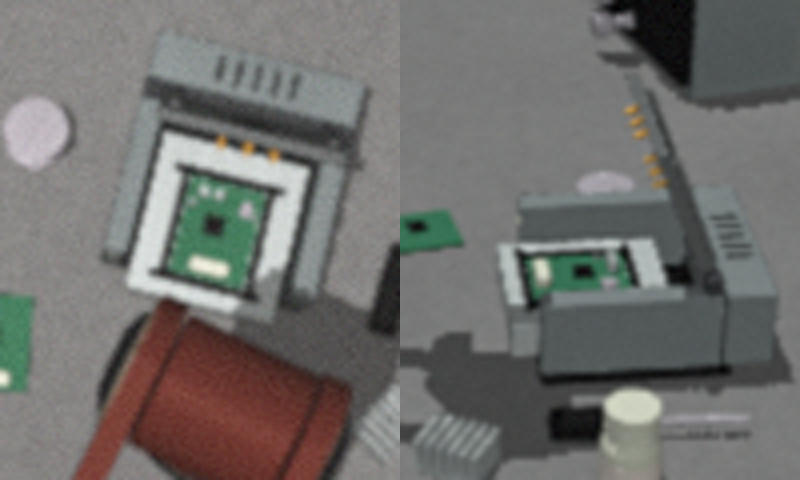

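The left panel shows the carrier home between the walls, with its front edge at about (200,300) and the board seated at (215,235). The right panel shows the cover still raised, with its tip at about (640,80). Next I'll pass over the cover and come down behind it.

```bash
echo '[[0,-0.057,0,-0.01,0,0,0],[0,-0.057,0,0,0,0,0],[0,-0.057,0,0,0,0,0],[0,-0.057,0,0,0,0,0],[0,-0.056,0,0,0,0,0]]' | python3 shift.py >/dev/null
echo '[[0,0,0,0,0,0,0],[0,0,0,0.02,0,0,0]]' | python3 shift.py >/dev/null; python3 -c "from h import *;where()"
```

```text
t 7.12 station xyz mm [ 78.9   0.4 231.1] yaw err 0.000 z [ 0. -0. -1.] F stn [-0.5 -0.4  0. ]
```

```bash
echo '[[0,0,0,0.03,0,0,0],[0,0,0,0.025,0,0,0],[0,0,0,0.006,0,0,0],[0,0.01,0,0,0,0,0],[0,0.01,0,0,0,0,0]]' | python3 shift.py >/dev/null; python3 -c "from h import *;where()"
echo '[[0,0.005,0,0,0,0,0],[0,0.004,0,0,0,0,0],[0,0.004,0,0,0,0,0]]' | python3 shift.py >/dev/null; python3 -c "from h import *;where()"
echo '[[0,0.004,0,0,0,0,0],[0,0.004,0,0,0,0,0]]' | python3 shift.py >/dev/null; python3 -c "from h import *;where()"
```

```text
t 7.75 station xyz mm [ 58.    0.3 172.9] yaw err 0.000 z [ 0.002 -0.001 -1.   ] F stn [ 0.5 -0.3  0.4]
t 8.12 station xyz mm [ 45.2   0.4 171.7] yaw err 0.000 z [ 0.001 -0.    -1.   ] F stn [-0.1  0.1 -0.2]
t 8.38 station xyz mm [ 37.6   0.4 171.5] yaw err 0.000 z [ 0.001 -0.    -1.   ] F stn [ 1.5  0.1 -0.8]
```

```bash
python3 -c "
import numpy as np
for a in np.arange(1.14,-.01,-.0633): print(a.round(3),(71-95*np.cos(a)+7*np.sin(a)).round(1),(81+95*np.sin(a)+7*np.cos(a)).round(1))"
```

```text
1.14 37.7 170.2
1.077 32.1 168.0
1.013 26.7 165.3
0.95 21.4 162.4
0.887 16.4 159.1
0.824 11.6 155.4
0.76 7.0 151.5
0.697 2.6 147.3
0.634 -1.4 142.9
0.57 -5.2 138.2
0.507 -8.7 133.2
0.444 -11.8 128.1
0.38 -14.6 122.8
0.317 -17.1 117.3
0.254 -19.2 111.6
0.191 -21.0 105.9
0.127 -22.3 100.0
0.064 -23.4 94.1
0.001 -24.0 88.1
```

```bash
echo '[[0,0.0055,0,0.003,0,0,0],[0,0.0055,0,0.003,0,0,0],[0,0.0053,0,0.003,0,0,0],[0,0.005,0,0.0033,0,0,0],[0,0.0048,0,0.0037,0,0,0]]' | python3 shift.py >/dev/null; python3 -c "from h import *;where()"
```

```text
t 9.00 station xyz mm [ 10.7   0.4 155. ] yaw err 0.000 z [-0.  0. -1.] F stn [-0.8 -0.7  2.2]
```

```bash
echo '[[0,0.0044,0,0.004,0,0,0],[0,0.0044,0,0.0042,0,0,0],[0,0.004,0,0.0044,0,0,0],[0,0.0036,0,0.0047,0,0,0],[0,0.0035,0,0.005,0,0,0]]' | python3 shift.py >/dev/null; python3 -c "from h import *;where()"
```

```text
t 9.62 station xyz mm [ -9.1   0.4 132.6] yaw err 0.000 z [-0.  0. -1.] F stn [-0.4 -0.5  1.5]
```

Run:
```python
from h import *
f=cv2.cvtColor(manip.grab_frame("side"),cv2.COLOR_RGB2BGR)
cv2.imwrite("pics/side2.png",cv2.resize(f[140:290,240:400],None,fx=4,fy=4,interpolation=cv2.INTER_CUBIC))
```

```text
(no output)
```

View pics/side2.png

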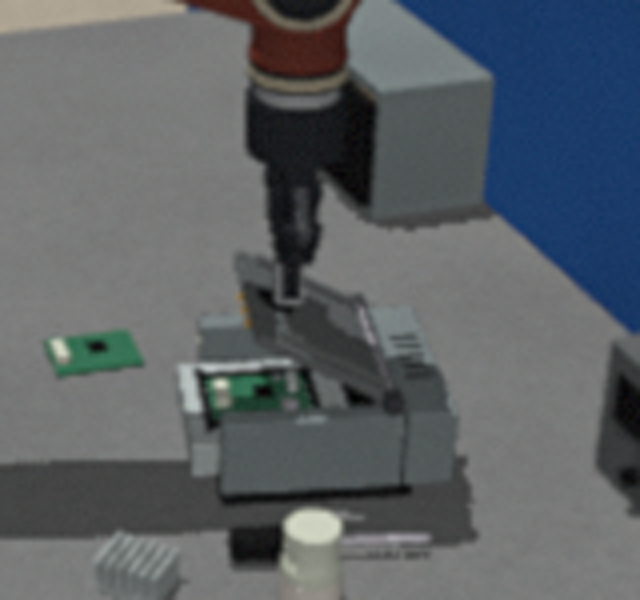

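The fingertips at (285,300) are on the cover near its free edge. The cover follows and is down to about 0.5 rad, and the board is undisturbed. I'll continue.

```bash
echo '[[0,0.003,0,0.005,0,0,0],[0,0.0027,0,0.0053,0,0,0],[0,0.0024,0,0.0055,0,0,0],[0,0.002,0,0.0055,0,0,0],[0,0.0018,0,0.0055,0,0,0]]' | python3 shift.py >/dev/null; python3 -c "from h import *;where()"
echo '[[0,0.001,0,0.004,0,0,0],[0,0.001,0,0.003,0,0,0],[0,0.0005,0,0.003,0,0,0],[0,0.0005,0,0.002,0,0,0],[0,0,0,0.002,0,0,0]]' | python3 shift.py >/dev/null; python3 -c "from h import *;where()"
```

```text
t 10.30 station xyz mm [-20.9   0.4 105.7] yaw err 0.000 z [-0.  0. -1.] F stn [-0.8  0.7  1.8]
t 10.93 station xyz mm [-23.6   0.4  92.2] yaw err 0.000 z [-0.  0. -1.] F stn [-0.9 -0.3  2.3]
```

```bash
echo '[[0,0,0,0.0015,0,0,0],[0,0,0,0.0015,0,0,0],[0,0,0,0.001,0,0,0]]' | python3 shift.py >/dev/null; python3 -c "from h import *;where()"
echo '[[0,0,0,0.001,0,0,0],[0,0,0,0.001,0,0,0]]' | python3 shift.py >/dev/null; python3 -c "from h import *;where()"
```

```text
t 11.30 station xyz mm [-23.9   0.4  88. ] yaw err 0.000 z [-0.001  0.    -1.   ] F stn [-3.8 -0.   5.8]
t 11.55 station xyz mm [-23.8   0.4  87.9] yaw err 0.000 z [-0.001  0.    -1.   ] F stn [-7.7  0.5 13.9]
```

Force rises at 88 mm, which is the shut height. Next I'll retreat and check.

```bash
echo '[[0,0,0,-0.004,0,0,0],[0,0,0,-0.02,0,0,0],[0,0,0,-0.05,0,0,0],[0,0.04,0,-0.04,0,0,0],[0,0.06,0,0,0,0,0]]' | python3 shift.py >/dev/null
echo '[[0,0.06,0,0,0,0,0],[0,0.06,0,0,0,0,0],[0,0,0,0,0,0,0],[0,0,0,0,0,0,0]]' | python3 shift.py >/dev/null
python3 - <<'E'
from h import *
where()
f={n:cv2.cvtColor(manip.grab_frame(n),cv2.COLOR_RGB2BGR) for n in("top","side")}
a=cv2.resize(f["top"][140:260,270:370],None,fx=4,fy=4,interpolation=cv2.INTER_CUBIC)
b=cv2.resize(f["side"][170:290,260:360],None,fx=4,fy=4,interpolation=cv2.INTER_CUBIC)
cv2.imwrite("pics/both2.png",np.hstack([a,b]))
E
```

```text
t 12.68 station xyz mm [-2.429e+02  1.000e-01  2.016e+02] yaw err 0.000 z [ 0.003 -0.001 -1.   ] F stn [-0.3 -0.3  0.7]
```

View pics/both2.png

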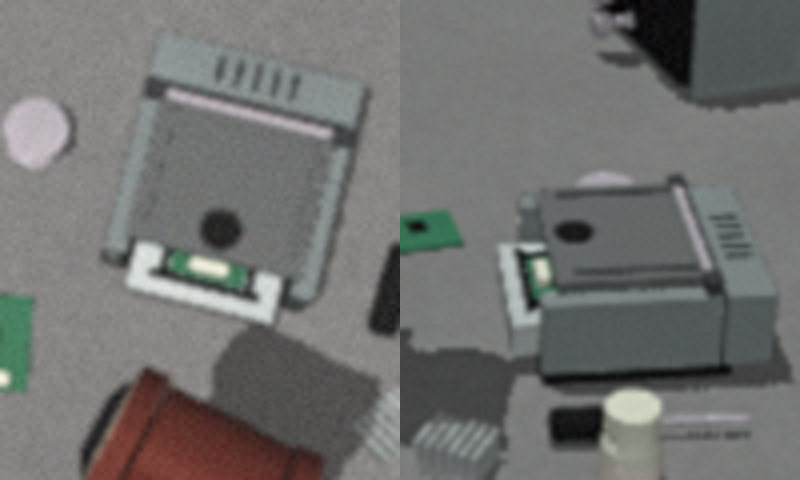

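The cover lies flat and level on the walls with its pad at (222,228) in the left panel. The carrier is home, the board is seated and the bystanders in view haven't moved.

```bash
python3 -c "from plant import manip;print(manip.job_done())"
```

```text
the job is handed in; nothing more can be done
None
```

The carrier is fully home and the cover was then pushed fully shut over it; the board stayed seated, no bystander in view moved, and the job was handed in at about 13 s.

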